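Refill the tube dispenser and hold its flap open

TASK

Refill the white tube dispenser: with its front flap shut, empty all six purple-capped tubes from the steel scoop tray into the open hopper at the top, then put the tray back flat on the bench and let go of it. Then lift the dispenser's blue front flap with the gripper and hold it open 60 degrees from shut, so that a colleague can reach in for tubes; the flap falls shut if let go, so finish while still holding it there, steady. Do not knock over or push aside the other things on the bench.

Things in the scene. Friction and masses are not known exactly. Their poses are not given: they have to be found in the camera images.
- dispenser: White tube dispenser fixed to the bench, 290 deep, 240 wide, 200 mm high. Origin on the bench under it, x to its back, y to its left, z up; its front (-x) faces the robot within 0.2 rad. Rear half: a hopper open at the top (x 0 to 145, y -115 to 115 mm), rim blue. A smooth floor slopes forward under the hopper's front wall to a trough (x -135 to -10, front wall 55 mm high) covered by the flap.
- hopper_mouth (a point): Centre of the hopper's open top, level with the rim: 72.5 mm behind the dispenser's origin, 200 mm above the bench. The opening is 145 mm (dispenser x) by 230 mm (dispenser y).
- flap (a joint): Opening angle of the translucent blue flap over the trough, rad: 0 shut, growing as its front edge is lifted (60 degrees is 1.047), stop at 1.75. Shut, it runs from the hinge towards the robot, 30 degrees below level; 155 long, 244 wide, 6 mm thick. 0.14 to 0.28 kg, turns freely and falls shut when let go (moment up to 0.25 N m). Hinge line parallel to the dispenser's y.
- flap_handle (a point): Middle of the flap's black round bar handle: 12 mm thick, parallel to the hinge, 78 mm clear between its two posts, axis 39 mm off the flap's upper face, 115 mm from the hinge measured along the flap. Moves with the flap: x along the flap towards the hinge, y along the bar, z out of the upper face. With the flap shut it is 122 mm in front of and 19 mm below the hinge.
- flap_hinge (a point): Middle of the flap's hinge line, at the hopper's front wall, 10 mm in front of the dispenser's origin and 135 mm above the bench; axes those of the dispenser.
- tray: Polished steel scoop tray holding the tubes, loose on the bench left or right of the dispenser, about 0.2 kg. Pan 150 by 100 mm, floor 4 mm thick, walls 26 mm high on both long sides and the rear; front end (+x) fully open, no lip. Origin: centre of the underside, x to the spout, z up. At first the spout points away from the robot within 0.3 rad. Tubes start to slide at 15 to 25 degrees of tilt.
- tray_grip (a point): Middle of the tray's black grip, 110 mm behind the tray's origin and 25 mm above its underside; the grip is a straight bar 70 mm long (along the tray's x, joined to the rear wall), 16 mm wide, 26 mm tall, its underside 12 mm above the bench.
- tray_spout (a point): Middle of the tray's open front edge, on the upper face of its floor: 75 mm ahead of the tray's origin.
- tube1: Empty capped micro tube 1 of 6 lying loose in the tray: frosted, 13 mm thick, 45 mm long, with a hexagonal purple cap 16 mm over the flats, 12 g. Origin in the middle of its length on its axis, x along the tube towards the cap.
- tube2: Empty capped micro tube 2 of 6 lying loose in the tray: frosted, 13 mm thick, 45 mm long, with a hexagonal purple cap 16 mm over the flats, 12 g. Origin in the middle of its length on its axis, x along the tube towards the cap.
- tube3: Empty capped micro tube 3 of 6 lying loose in the tray: frosted, 13 mm thick, 45 mm long, with a hexagonal purple cap 16 mm over the flats, 12 g. Origin in the middle of its length on its axis, x along the tube towards the cap.
- tube4: Empty capped micro tube 4 of 6 lying loose in the tray: frosted, 13 mm thick, 45 mm long, with a hexagonal purple cap 16 mm over the flats, 12 g. Origin in the middle of its length on its axis, x along the tube towards the cap.
- tube5: Empty capped micro tube 5 of 6 lying loose in the tray: frosted, 13 mm thick, 45 mm long, with a hexagonal purple cap 16 mm over the flats, 12 g. Origin in the middle of its length on its axis, x along the tube towards the cap.
- tube6: Empty capped micro tube 6 of 6 lying loose in the tray: frosted, 13 mm thick, 45 mm long, with a hexagonal purple cap 16 mm over the flats, 12 g. Origin in the middle of its length on its axis, x along the tube towards the cap.
- rack: Low black moulded rack, 200 by 110 mm, with blue- and purple-capped tubes standing in it, 69 mm high in all, fixed to the bench on the side of the dispenser where the tray is not; origin at the centre of its underside. A bystander, not to be used.
- dropper1: White dropper bottle with a crimson nozzle cap, 29 mm across and 66 mm tall, standing loose on the bench; origin at the centre of its underside, z up. A bystander.
- dropper2: White dropper bottle with a crimson nozzle cap, 29 mm across and 66 mm tall, standing loose on the bench; origin at the centre of its underside, z up. A bystander.
- jar: Round white screw-top jar, 73 mm across, 72 mm tall, loose on the bench; origin at the centre of its underside. A bystander.
- tipbox: Blue pipette-tip box with a pale lid, 122 by 87 by 65 mm, loose on the bench; origin at the centre of its underside. A bystander.
- timer: Small white bench timer leaning on its foot, 70 mm wide, 60 mm tall, loose on the bench; origin at its foot. A bystander.
Mind the look-alikes: they are no part of the job. There is more than one size of the tray; the one meant has the size given above.

How it is judged:
By the outcome, as a careful person would: the job done as asked, in the order asked, and still so for the second after the job is handed in, while the arm keeps its last pose, push and grip.
It also fails if it takes over 72 s, if anything falls off the work surface, if the arm or the gripper's body presses on something with over 40 N, if the wrist force passes 120 N, or if a joint passes its speed limit or range.

ROBOT

A 6-joint arm with a two-finger parallel gripper is mounted at the origin on the work surface. World frame = base frame: x ahead of the robot, y to its left, z up, the work surface at z = 0. Lengths are in m, angles in rad, forces in N, time in s.
With the tool pointing down it reaches from about 0.25 to 0.8 m from the base axis. Payload 8.5 kg.
Tool frame: the origin (TCP) lies between the finger pads; the fingertips stand 19 mm ahead of it and the grasp point (between the pads) is the TCP; z points along the fingers, y is the direction in which the jaws open and shut (so a half turn about z gives the same grasp; the last joint's range is limited). The gripper opens to 85 mm and grips with 20 to 120 N. Pads are 22 mm wide; open, the fingers measure 114 mm over their backs; the gripper's body (76 mm by 85 mm) begins 54 mm behind the grasp point. The pads swing forward as they close: fully open they stand 13 mm farther back than shut.
Start: joints at [1.181, 0.238, -0.013, 1.319, 0, 1.571], TCP at [0.199, 0.486, 0.25] pointing down, gripper open.
Joint ranges: [-2.66, 2.66], [-1.03, 1.9], [-1.14, 1.46], [-1.82, 2.27], [-1.45, 1.34], [-3.14, 3.14]. Speed limits (rad/s): [2.22, 2.22, 2.79, 3.14, 3.14, 3.14].

INTERFACE

Orientations are given as a unit quaternion [x, y, z, w].
In Python, from bench import get_obs, read_camera, hand_in gives the robot as it stands.
- The arm moves only by the tool servo_tool, never from a script. Its argument "targets" is one flat list of numbers, 5 for each row, row after row: the shift along the world's x, y, z in cm, then the turn about the world's z in rad, then the finger opening in cm, from 0 to 8.54. A call has exactly 5 rows; each row is the pose to reach, as a shift and turn from the pose commanded when the call began; what a row does not reach only later rows make up. A row lasts 1/8 s, in which the tool goes at most 62.5 mm and 10.7 degrees, less where a joint would pass 70% of its speed; a pose out of reach is approached as far as the arm can. A call with a gripper value outside its range is refused whole. The fingers move at their own pace and stop on an object; the grip force is fixed at half the most. Time passes only in rows, so rows that repeat a pose let the fingers close, or fill a call up. It gives the time, the measured TCP pose, the force and the opening at its end, in the units of the state.
- get_obs(): the state, without advancing time (a new reading comes with each control period).
- read_camera(name): name is "side" or "top"; returns a dict with "image" (420x560x3 uint8, red, green, blue), "intrinsics" (3x3 intrinsics, pixels), "k1" (the pictures are not rectified: a ray, as slopes to the right and down, at radius r is drawn at 1 + k1 r^2 times it, then the intrinsics apply), "position" and "attitude" of the camera in the world. Camera axes: x right, y down, z forward; pixel columns grow to the right and rows downward; lengths in m; the calibration is good to about 2 mm. A picture is of the moment at which its call begins. There is no depth.
- hand_in(): hands the job in, once; it reports no verdict.
The state is a dict: "clock": time; "joint_positions": joint angles; "qvel": joint speeds; "joint_torque": joint torques, N m; "position": TCP position; "tcp_rot": TCP orientation; "force": force on the tool from outside, world axes, zero at the start; "ft_torque": the same for the moment, N m; "grip_width": finger opening in m.
Only numpy, scipy, OpenCV 4.12 (cv2) and the standard library are available. Lean on these libraries where they do the work, as an engineer would, in place of code of your own. Each camera call takes 0.05 s, during which the arm holds its last target. There are 200 camera calls.

## Working session

There is one attempt and no reset: what is moved stays moved. The work goes in short steps, Python scripts to look and compute and a tool call to move; the robot and the scene stay as the last step left them, time stands still between calls to the robot, and variables do not carry over. Pictures are saved under pics/ and viewed, about 8 in all and at most 12, crops included, and the job is handed in when it is done.

Besides the shell and the picture viewer there is one more tool, called as name(argument=value, ...) on one line, values as JSON. servo_tool: Moves the arm, as the interface text tells. Its arguments: {"type":"object","properties":{"targets":{"type":"array","items":{"type":"number"}}},"required":["targets"]}

```bash
mkdir -p pics
cat > h.py <<'E'
import numpy as np, cv2
from bench import get_obs, read_camera, hand_in
from scipy.spatial.transform import Rotation as R
def cam(n):
    c=read_camera(n); a=np.array(c['attitude'],float)
    c['R']=R.from_quat(a).as_matrix() if a.size==4 else a.reshape(3,3)
    return c
def pix2z(c,u,v,z):
    K=np.array(c['intrinsics']); x=np.array([(u-K[0,2])/K[0,0],(v-K[1,2])/K[1,1]]); d=x.copy()
    for _ in range(20): d=x/(1+c['k1']*(d@d))
    r=c['R']@np.array([d[0],d[1],1]); p=np.array(c['position']); return p+r*(z-p[2])/r[2]
def proj(c,P):
    q=c['R'].T@(np.array(P,float)-c['position']); d=q[:2]/q[2]; d=d*(1+c['k1']*(d@d)); K=np.array(c['intrinsics'])
    return np.round([K[0,0]*d[0]+K[0,2],K[1,1]*d[1]+K[1,2]],1)
def save(c,name,box=None,s=1):
    im=c['image']
    if box: u0,v0,u1,v1=box; im=im[v0:v1,u0:u1]
    cv2.imwrite('pics/'+name,cv2.resize(im,None,fx=s,fy=s,interpolation=cv2.INTER_CUBIC)[:,:,::-1])
E
python3 - <<'E'
from h import *
for n in('top','side'):
    c=cam(n); save(c,n+'1.png',None,1.42); print(n,c['position'],c['attitude'],c['intrinsics'],c['k1'])
print(get_obs())
E
```

```text
top [0.15790755 0.03129199 1.68171423] [-0.70356704  0.70360657 -0.07126048  0.06966463] [[501.45132289   0.         271.82944702]
 [  0.         501.45132289 213.42425686]
 [  0.           0.           1.        ]] -0.1697607344301475
side [0.11449223 1.05727547 1.31569206] [-0.16185083  0.91597351 -0.36202779  0.06109597] [[526.19602891   0.         275.17810788]
 [  0.         526.19602891 209.75125317]
 [  0.           0.           1.        ]] -0.14199931867176174
{'clock': 0.1, 'joint_positions': array([ 1.18099434e+00,  2.38698749e-01, -1.41646409e-02,  1.31918767e+00,
        6.77344793e-07,  1.57078947e+00]), 'qvel': array([ 0.00012558, -0.00148904,  0.000835  , -0.00142365,  0.0004077 ,
       -0.00061943]), 'joint_torque': array([ 5.99114810e-05, -5.39721572e+01,  3.46997809e+01,  1.33671885e-02,
        3.71746478e-05, -1.22273839e-06]), 'position': array([0.1993723 , 0.48529971, 0.24975552]), 'tcp_rot': array([ 1.93666004e-01,  9.81067319e-01, -6.15421516e-04, -1.21835878e-04]), 'force': array([ 0.44054573, -0.10415773,  0.85876161]), 'ft_torque': array([0.00633857, 0.0139517 , 0.04153447]), 'grip_width': 0.08538837530335236}
```

View pics/top1.png

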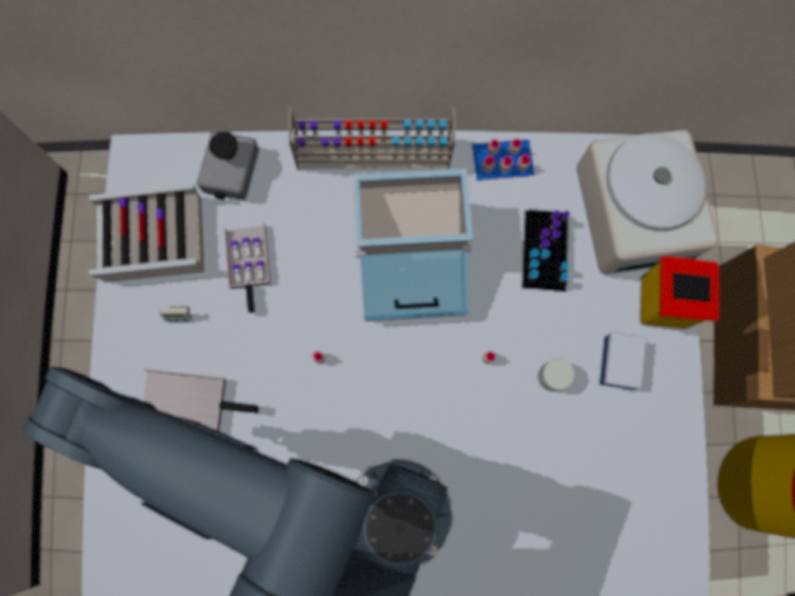

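View pics/side1.png

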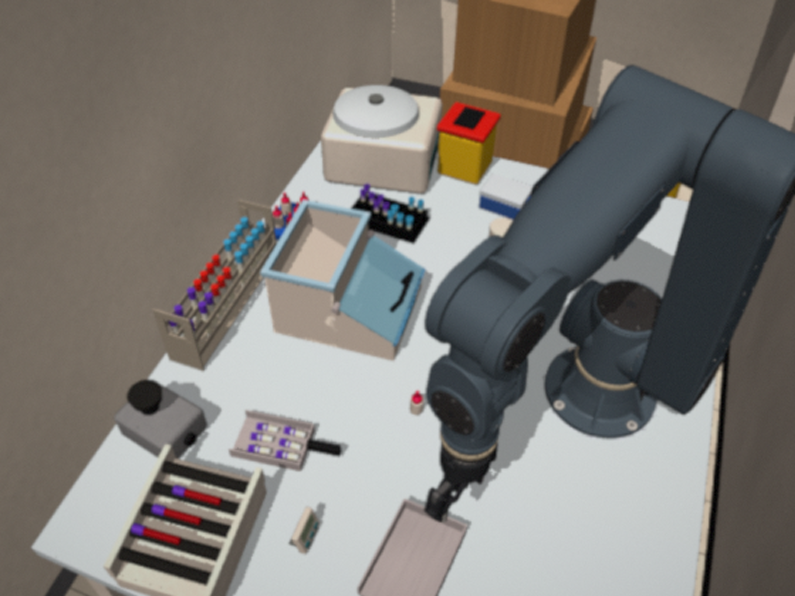

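Candidates in the top picture (at 1.42× scale): the small tray with six purple-capped tubes at (249,258), and a larger empty tray at (190,400). The grey-white holder at (150,235) is not a scoop tray. I choose the one at (249,258) and will check its size in one crop.

Run:
```python
from h import *
c=cam('top'); im=c['image']
a=cv2.resize(im[150:230,145:205],None,fx=6.5,fy=6.5,interpolation=cv2.INTER_CUBIC)
b=cv2.resize(im[115:230,245:335],None,fx=4.5,fy=4.5,interpolation=cv2.INTER_CUBIC)
H=max(a.shape[0],b.shape[0]); p=lambda x:np.vstack([x,np.zeros((H-x.shape[0],x.shape[1],3),np.uint8)])
o=np.hstack([p(a),p(b)]);print(o.shape,a.shape); cv2.imwrite('pics/crop.png',o[:,:,::-1])
```

```text
(520, 795, 3) (520, 390, 3)
```

View pics/crop.png

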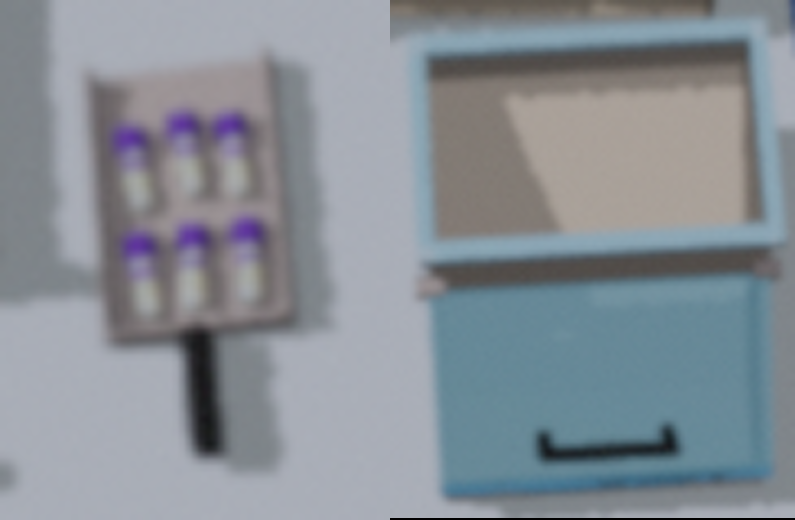

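The crop shows the tray with its open end facing away: front corners at (92,72) and (265,52), grip from (197,332) to (210,452). The dispenser rim corners are at (410,38), (765,18), (785,242) and (425,262), and the handle bar runs from (545,452) to (675,445). Next I compute positions.

Run:
```python
from h import *
c=cam('top')
A=lambda u,v,z:pix2z(c,145+u/6.5-.4,150+v/6.5-.4,z)
B=lambda u,v,z:pix2z(c,245+(u-390)/4.5-.4,115+v/4.5-.4,z)
t=[A(92,72,.026),A(265,52,.026),A(295,320,.026),A(112,342,.026)]
g=[A(197,332,.038),A(210,452,.038)]
print('tray',np.round(t,4),'sizes',np.round([np.linalg.norm(t[i]-t[(i+1)%4]) for i in range(4)],3))
print('grip',np.round(g,4),np.mean(g,0),'yaw',np.arctan2(*(g[0]-g[1])[[1,0]]),np.arctan2(*(t[0]+t[1]-t[2]-t[3])[[1,0]]))
r=[B(410,38,.2),B(765,18,.2),B(785,242,.2),B(425,262,.2)]
h=[B(545,450,.116),B(675,443,.116)]
m=np.mean(r,0)
yw=np.arctan2(*(r[0]+r[1]-r[2]-r[3])[[1,0]]); e=r[0]+r[3]-r[1]-r[2]; yw2=np.arctan2(-e[0],e[1])
print('rim',np.round(r,4),m,yw,yw2,[np.linalg.norm(r[i]-r[(i+1)%4]) for i in range(4)]); e=h[0]-h[1];print('handle',np.round(h,4),np.mean(h,0),np.arctan2(-e[0],e[1]))
y=.5*(yw+yw2); o=m-.0725*np.array([np.cos(y),np.sin(y),0]); print('origin',o,'pred handle',o-.132*np.array([np.cos(y),np.sin(y),0]))
for n,uv,z in(('dr1',(318,356),.06),('dr2',(490,356),.06),('timer',(175,313),.04)):print(n,pix2z(c,uv[0]/1.42,uv[1]/1.42,z))
```

```text
tray [[0.68   0.4208 0.026 ]
 [0.6905 0.3275 0.026 ]
 [0.5435 0.306  0.026 ]
 [0.5318 0.4027 0.026 ]] sizes [0.094 0.149 0.097 0.149]
grip [[0.5344 0.3553 0.038 ]
 [0.4709 0.3461 0.038 ]] [0.50262811 0.35069957 0.038     ] yaw 0.14466171033920283 0.13314188100592073
rim [[ 0.748   0.0995  0.2   ]
 [ 0.7637 -0.1496  0.2   ]
 [ 0.5994 -0.1589  0.2   ]
 [ 0.5848  0.0875  0.2   ]] [ 0.67398407 -0.03035617  0.2       ] 0.06463005595066736 0.06126921347716383 [np.float64(0.24967970396275577), np.float64(0.16453523576146387), np.float64(0.24684023637766841), np.float64(0.16357670459457313)]
handle [[ 0.4709  0.0047  0.116 ]
 [ 0.4759 -0.0875  0.116 ]] [ 0.47341019 -0.04136758  0.116     ] 0.05496490442381524
origin [ 0.60162767 -0.034917    0.2       ] pred handle [ 0.46988911 -0.04322087  0.2       ]
dr1 [0.36207416 0.1836144  0.06      ]
dr2 [ 0.36181668 -0.21164516  0.06      ]
timer [0.46584287 0.52984254 0.04      ]
```

servo_tool(targets=[5,-2,0,0.1,6,10,-4,-1,0.2,6,15,-6.5,-2,0.33,6,20,-9,-3,0.45,6,25,-11,-4,0.53,6])

```text
clock: 0.82
position: [0.451, 0.3744, 0.2099]
tcp_rot: [-0.072, 0.997, -0.0, -0.0]
force: [1.4, 0.7, 0.4]
grip_width: 0.0599
```

servo_tool(targets=[3,-1.5,-5,0,6,5.3,-2.5,-10,0,6,5.3,-2.5,-14,0,6,5.3,-2.5,-14,0,6,5.3,-2.5,-14,0,6])

```text
clock: 1.45
position: [0.5029, 0.3512, 0.0717]
tcp_rot: [-0.07, 0.998, 0.0, 0.001]
force: [0.6, 1.0, 0.8]
grip_width: 0.06
```

Run:
```python
from h import *
o=get_obs();print(o['clock'],o['position'],o['grip_width'],o['force'],o['joint_positions'])
m=R.from_quat(o['tcp_rot']).as_matrix();print(m)
c=cam('side');p=proj(c,[.503,.35,.025]);print(p);u,v=map(int,p);save(c,'s2.png',(u-100,v-65,u+70,v+65),4.2)
```

```text
1.45 [0.50289962 0.35119696 0.07171575] 0.06001278828082624 [0.56519302 1.00041321 0.75494741] [ 6.09638606e-01  4.92397069e-01 -1.02062002e-01  9.75025441e-01
 -5.30300308e-05  4.69097088e-01]
[[-9.90139631e-01 -1.40079581e-01  1.10586160e-03]
 [-1.40078857e-01  9.90140098e-01  7.07630601e-04]
 [-1.19408252e-03  5.45745273e-04 -9.99999138e-01]]
[229.1 314.7]
```

View pics/s2.png

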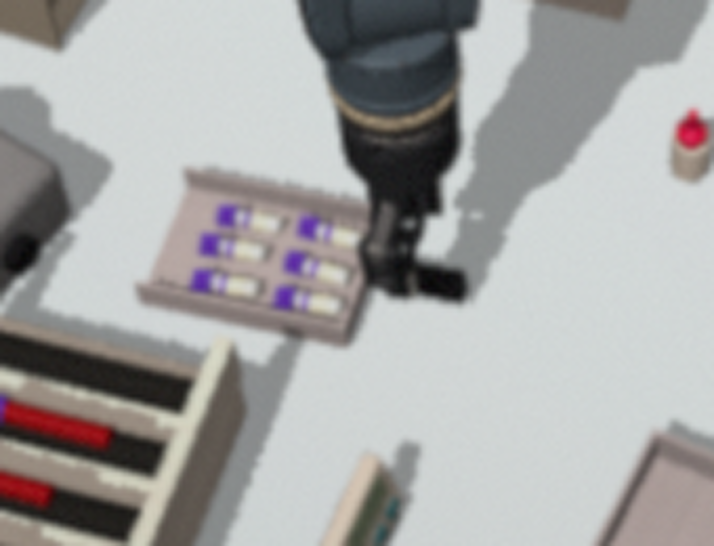

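The side crop shows the open fingers straddling above the grip around (415,270), with the six tubes lying in the tray. The alignment agrees with the measurement, so I descend and close.

servo_tool(targets=[0,0,-2.5,0,5,0,0,-4.4,0,4,0,0,-4.4,0,2,0,0,-4.4,0,0,0,0,-4.4,0,0])

```text
clock: 2.12
position: [0.5031, 0.3513, 0.0279]
tcp_rot: [-0.07, 0.998, 0.001, 0.001]
force: [-1.3, 0.6, 4.8]
grip_width: 0.0146
```

servo_tool(targets=[0,0,0,0,0,0,0,0,0,0,0,0,0.2,0,0,0,0,0.6,0,0,0,0,1,0,0])

```text
clock: 2.75
position: [0.5023, 0.3504, 0.0364]
tcp_rot: [-0.07, 0.998, -0.0, -0.0]
force: [0.3, 0.1, -2.4]
grip_width: 0.0154
```

Run:
```python
from h import *
o=get_obs();print(o['clock'],o['position'],o['grip_width'],o['force'],o['ft_torque'])
c=cam('side');save(c,'s3.png',(130,240,300,370),4.2)
```

```text
2.75 [0.50234818 0.35039051 0.03637201] 0.015430071369146654 [ 0.34725178  0.1276324  -2.387866  ] [-0.03922849  0.1982162  -0.00687628]
```

View pics/s3.png

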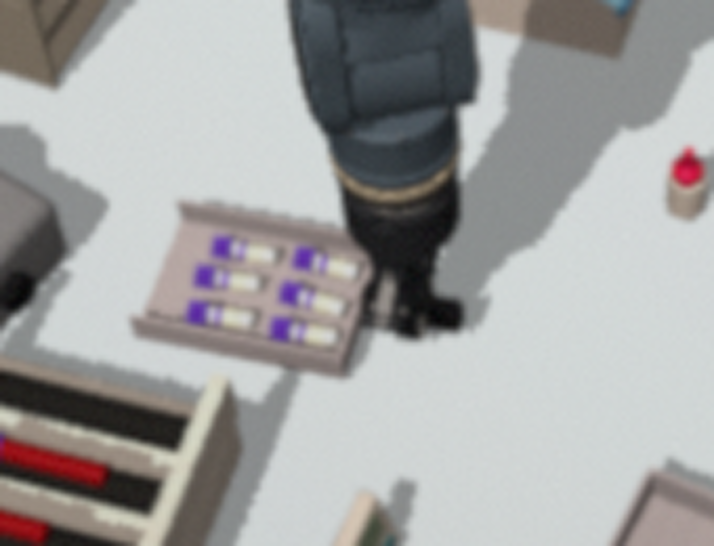

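The tray is held about level with all six tubes in it: force −2.4 N and moment 0.2 N m, so it is hanging free. Lift on smoothly.

servo_tool(targets=[0,0,1,0,0,0,0,3,0,0,0,0,6,0,0,0,0,9,0,0,0,0,12,0,0])

```text
clock: 3.42
position: [0.5024, 0.3505, 0.1578]
tcp_rot: [-0.07, 0.998, 0.0, 0.0]
force: [0.2, 0.2, -2.5]
grip_width: 0.015
```

servo_tool(targets=[0,0,3,0,0,0,0,6,0,0,0,0,9,0,0,0,0,11,0,0,0,0,12,0,0])

```text
clock: 4.05
position: [0.5026, 0.3507, 0.2779]
tcp_rot: [-0.07, 0.998, 0.0, 0.001]
force: [0.3, -1.3, -2.8]
grip_width: 0.015
```

Run:
```python
from h import *
o=get_obs();print(o['clock'],o['position'],o['grip_width'],o['force'],o['ft_torque'])
a=.063;ex=np.array([np.cos(a),np.sin(a)]);ey=np.array([-ex[1],ex[0]]);O=np.array([.602,-.035])
for q in((.068,.088),(.068,.13),(-.132,0),(-.087,0)):print(q,O+q[0]*ex+q[1]*ey, (O+q[0]*ex+q[1]*ey-o['position'][:2])*100)
```

```text
4.05 [0.50264054 0.35065341 0.27790448] 0.01504673686993257 [ 0.32103588 -1.2858357  -2.81108127] [-4.56309351e-02  1.84499760e-01  1.25657999e-04]
(0.068, 0.088) [0.66432477 0.05710659] [ 16.16842281 -29.35468242]
(0.068, 0.13) [0.66168052 0.09902327] [ 15.90399781 -25.16301456]
(-0.132, 0) [ 0.47026187 -0.0433105 ] [ -3.23786698 -39.39639127]
(-0.087, 0) [ 0.51517259 -0.04047738] [  1.25320572 -39.11307877]
```

servo_tool(targets=[0.4,-0.6,0,-0.03,0,1,-1.8,0,-0.1,0,1.8,-3.2,0,-0.2,0,2.8,-5,0,-0.31,0,3.8,-7,0,-0.43,0])

```text
clock: 4.68
position: [0.5405, 0.2795, 0.2749]
tcp_rot: [0.147, 0.989, -0.001, -0.001]
force: [0.4, 0.3, -2.9]
grip_width: 0.0153
```

servo_tool(targets=[1.1,-2.1,0,-0.12,0,2.2,-4.2,0,-0.24,0,3.3,-6.3,0,-0.36,0,4.4,-8.4,0,-0.48,0,5.5,-10.5,0,-0.6,0])

```text
clock: 5.3
position: [0.5955, 0.1743, 0.275]
tcp_rot: [0.433, 0.901, -0.001, -0.001]
force: [0.3, 0.3, -2.3]
grip_width: 0.0151
```

servo_tool(targets=[1.1,-2.1,0,-0.12,0,2.3,-4.3,0,-0.24,0,3.5,-6.4,0,-0.36,0,4.5,-8.2,0,-0.46,0,5.3,-9.6,0,-0.53,0])

```text
clock: 5.92
position: [0.6486, 0.0782, 0.2749]
tcp_rot: [0.654, 0.757, -0.001, -0.001]
force: [0.1, 0.8, -2.6]
grip_width: 0.0149
```

servo_tool(targets=[0.6,-0.9,0,-0.04,0,1.1,-1.6,0,-0.07,0,1.4,-2.1,-1,-0.08,0,1.6,-2.3,-2,-0.085,0,1.6,-2.3,-2.5,-0.085,0])

```text
clock: 6.55
position: [0.6641, 0.0567, 0.2499]
tcp_rot: [0.683, 0.73, -0.001, -0.001]
force: [0.4, -0.2, -2.8]
grip_width: 0.0155
```

Run:
```python
from h import *
o=get_obs();print(o['clock'],o['position'],o['grip_width'],o['force'],o['ft_torque'])
m=R.from_quat(o['tcp_rot']).as_matrix();print(np.arctan2(m[1,1],m[0,1]))
c=cam('side');save(c,'s4.png',(150,110,330,270),4)
```

```text
6.55 [0.664071   0.05672441 0.24994325] 0.01547241146949766 [ 0.38111156 -0.23556803 -2.75522253] [0.27364819 0.00454334 0.00830994]
0.06641261265006329
```

View pics/s4.png

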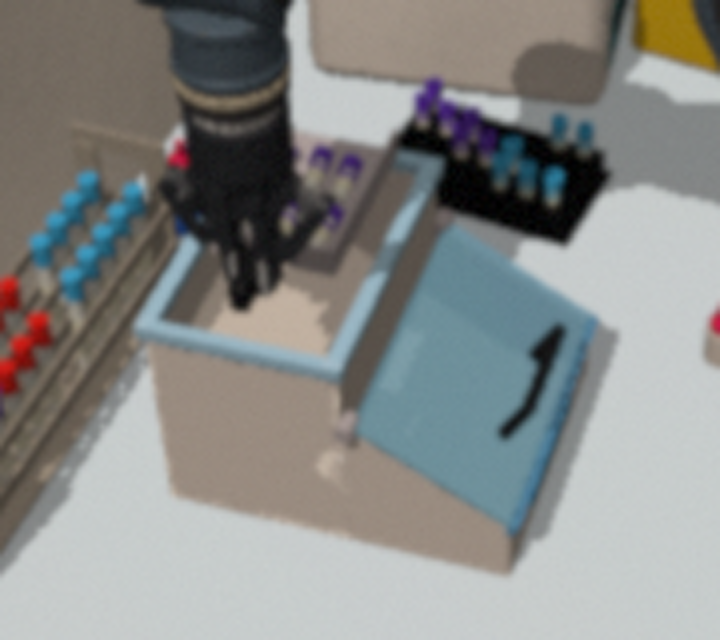

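The side crop shows the tray level over the hopper, with the grip's rear end above the left rim near (240,300) and the tubes still in it. The tool can only be turned about the vertical, so I let the grip's rear end rest on the left rim and lower the pads. The tray then pivots in the pads, nose down, into the hopper.

servo_tool(targets=[0,0,-1,0,0,0,0,-2,0,0,0,0,-2.8,0,0,0,0,-3.2,0,0,0,0,-3.6,0,0])

```text
clock: 7.22
position: [0.6646, 0.0565, 0.2153]
tcp_rot: [0.683, 0.73, 0.0, 0.0]
force: [-0.2, -2.8, 8.6]
grip_width: 0.0151
```

servo_tool(targets=[0,0,-0.1,0,0,0,0,-0.2,0,0,0,0,-0.3,0,0,0,0,-0.4,0,0,0,0,-0.5,0,0])

```text
clock: 7.85
position: [0.6651, 0.0558, 0.2129]
tcp_rot: [0.684, 0.73, 0.001, 0.002]
force: [-2.0, -5.7, 11.8]
grip_width: 0.0149
```

servo_tool(targets=[0,0,-0.2,0,0,0,0,-0.4,0,0,0,0,-0.6,0,0,0,0,-0.8,0,0,0,0,-0.8,0,0])

```text
clock: 8.48
position: [0.6659, 0.055, 0.2052]
tcp_rot: [0.684, 0.73, 0.001, 0.003]
force: [-0.2, -8.1, 12.7]
grip_width: 0.0152
```

Run:
```python
from h import *
o=get_obs();print(o['clock'],o['position'],o['grip_width'],o['force'],o['ft_torque'])
a=cam('side')['image'][110:270,150:330];b=cam('top')['image'][110:240,235:350]
a=cv2.resize(a,(405,360),interpolation=3);b=cv2.resize(b,(318,360),interpolation=3)
cv2.imwrite('pics/s5.png',np.hstack([a,b])[:,:,::-1])
```

```text
8.475 [0.66585785 0.05497318 0.2051629 ] 0.015178822266480567 [-0.18343147 -8.07990871 12.69465903] [-1.02291455  0.12736061  0.04428186]
```

View pics/s5.png

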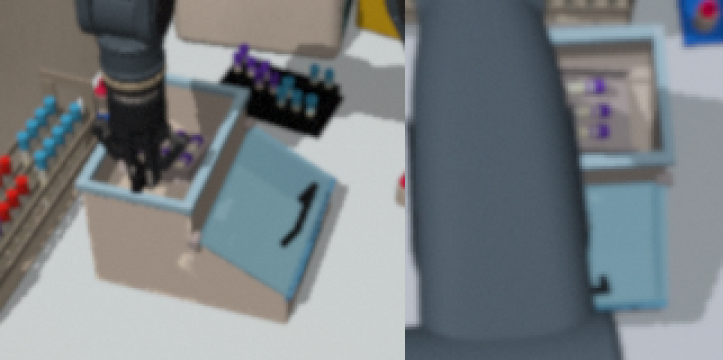

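The tray is tilting: its nose is inside the hopper and the front row's caps are at (600,85–130) in the right panel. The force is a steady 13 N. I continue down.

servo_tool(targets=[0,0,-0.2,0,0,0,0,-0.4,0,0,0,0,-0.6,0,0,0,0,-0.7,0,0,0,0,-0.7,0,0])

```text
clock: 9.2
position: [0.666, 0.0549, 0.2044]
tcp_rot: [0.684, 0.729, 0.003, 0.005]
force: [-15.6, -10.2, 51.2]
grip_width: 0.0151
```

Run:
```python
from h import *
o=get_obs();print(o['clock'],o['position'],o['grip_width'],o['force'],o['ft_torque'])
def mask(im): 
    h=cv2.cvtColor(im,cv2.COLOR_RGB2HSV); return cv2.inRange(h,(125,90,60),(150,255,255))
for n,b in(('side',(190,130,240,200)),('top',(300,115,330,180))):
    im=cam(n)['image'][b[1]:b[3],b[0]:b[2]]; k=cv2.connectedComponentsWithStats(mask(im)); print(n,k[2][1:,4],np.round(k[3][1:]+b[:2]))
```

```text
9.2 [0.6659586  0.05490216 0.20437934] 0.015113387789157186 [-15.63931113 -10.17930657  51.24911189] [-1.11140881  2.87513021 -0.05048093]
side [ 2  9  3 11] [[230. 170.]
 [238. 172.]
 [223. 177.]
 [233. 179.]]
top [16 11 17] [[305. 141.]
 [307. 150.]
 [306. 157.]]
```

The 51 N reading, with a push toward −x, means the nose corner has met the hopper's sloping floor at a tilt of about 23°. Back off upward, keeping the tilt, and look.

servo_tool(targets=[0,0,0.8,0,0,0,0,1.6,0,0,0,0,2.4,0,0,0,0,3,0,0,0,0,3.3,0,0])

```text
clock: 9.93
position: [0.6646, 0.0567, 0.2282]
tcp_rot: [0.683, 0.73, -0.0, -0.0]
force: [0.2, -0.2, -2.7]
grip_width: 0.0154
```

Run:
```python
from h import *
o=get_obs();print(o['clock'],o['position'],o['grip_width'],o['force'],o['ft_torque'])
a=cam('side')['image'][110:240,160:310];b=cam('top')['image'][110:240,235:350]
a=cv2.resize(a,(415,360),interpolation=3);b=cv2.resize(b,(318,360),interpolation=3)
cv2.imwrite('pics/s6.png',np.hstack([a,b])[:,:,::-1])
```

```text
9.925 [0.66456893 0.05670286 0.22821567] 0.015359043465964114 [ 0.15662326 -0.22425679 -2.71633306] [0.1801632  0.01496579 0.00832369]
```

View pics/s6.png

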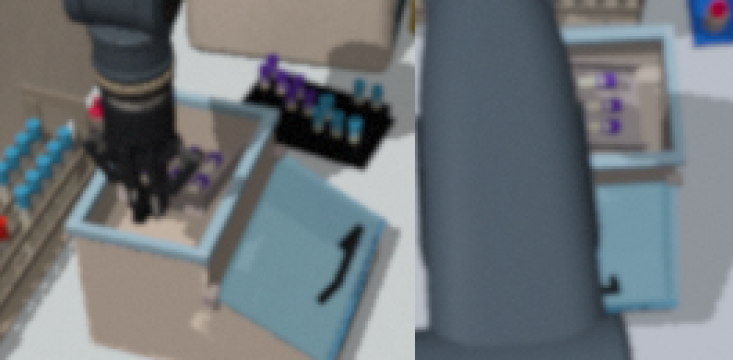

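The force is still −2.7 N, so all tubes are still in the tray and the tilt is just below their sliding angle. I'll jog along the tray's axis inside the hopper to start them sliding.

servo_tool(targets=[0,1.5,0.7,0,0,0,3,1,0,0,0.1,-1.5,1,0,0,0.1,-1.5,1,0,0,-0.1,3,1,0,0])

```text
clock: 10.65
position: [0.6639, 0.0854, 0.2385]
tcp_rot: [0.685, 0.729, 0.0, 0.0]
force: [-0.5, 0.4, -2.2]
grip_width: 0.0151
```

servo_tool(targets=[0.2,-4.5,0,0,0,0.2,-4.5,0,0,0,0,0,0,0,0,0,-2,0,0,0,0,-2,0,0,0])

```text
clock: 11.28
position: [0.6635, 0.0664, 0.2384]
tcp_rot: [0.684, 0.73, -0.0, 0.0]
force: [0.5, -0.5, -1.4]
grip_width: 0.0149
```

Run:
```python
from h import *
o=get_obs();print(o['clock'],o['position'],o['grip_width'],o['force'],o['ft_torque'])
a=cam('side')['image'][110:240,160:310];b=cam('top')['image'][110:240,235:350]
a=cv2.resize(a,(415,360),interpolation=3);b=cv2.resize(b,(318,360),interpolation=3)
cv2.imwrite('pics/s7.png',np.hstack([a,b])[:,:,::-1])
```

```text
11.275 [0.66345153 0.06644886 0.23843204] 0.014894836904498764 [ 0.45498302 -0.5162499  -1.38732243] [ 0.13855188  0.00775572 -0.04827169]
```

servo_tool(targets=[0.1,-2.5,0,0,0,0.1,-2.5,0,0,0,0,1.5,0,0,0,0,0,0,0,0,0,0,0,0,0])

```text
clock: 12.0
position: [0.6634, 0.0661, 0.2383]
tcp_rot: [0.684, 0.73, -0.0, 0.0]
force: [0.6, 0.2, -1.6]
grip_width: 0.0154
```

Run:
```python
from h import *
F=[]
for i in range(6):
    o=get_obs();F.append(o['force']); 
    a=cam('side')['image'];b=cam('top')['image']
print(o['clock'],o['position'],np.mean(F,0),np.std(F,0))
a=cv2.resize(a[110:240,160:310],(415,360),interpolation=3);b=cv2.resize(b[110:240,235:350],(318,360),interpolation=3)
cv2.imwrite('pics/s7.png',np.hstack([a,b])[:,:,::-1])
```

```text
12.5 [0.66346553 0.06653302 0.23826085] [-0.11644222 -0.00764862 -1.85719826] [0.46502012 0.52751038 0.29849216]
```

View pics/s7.png

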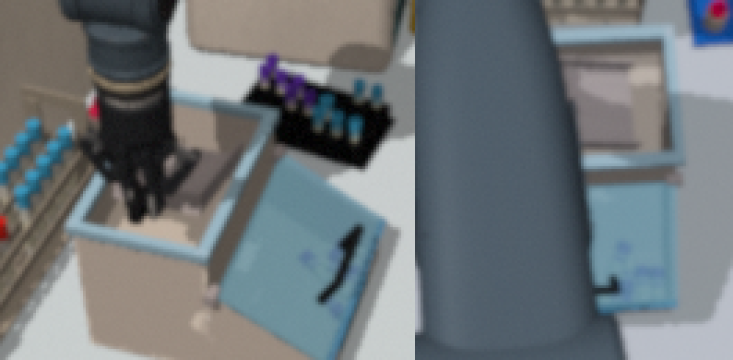

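The tray is now empty, and purple caps show through the flap at (620–660,245–290) in the right panel. The force dropped by about 0.85 N, roughly six tubes. Carry the tray back.

servo_tool(targets=[0,0,2,0,0,0,0,4.5,0,0,0,0,7,0,0,0,1,9,0,0,-1,3,10,0.1,0])

```text
clock: 13.22
position: [0.6541, 0.0964, 0.3392]
tcp_rot: [0.646, 0.763, 0.0, 0.0]
force: [0.1, -0.6, -1.5]
grip_width: 0.0151
```

servo_tool(targets=[-1.5,3,0,0.14,0,-3,6,0,0.28,0,-4.5,9,0,0.42,0,-6,12,0,0.56,0,-7.5,15,0,0.7,0])

```text
clock: 13.85
position: [0.5779, 0.2475, 0.3384]
tcp_rot: [0.343, 0.939, 0.0, 0.0]
force: [1.0, 0.4, -1.8]
grip_width: 0.0146
```

servo_tool(targets=[-1.5,2.5,-2,0.14,0,-3,5,-5,0.28,0,-4.5,7.5,-8,0.42,0,-6,9.5,-11,0.56,0,-7.4,10.4,-14,0.7,0])

```text
clock: 14.48
position: [0.5037, 0.3516, 0.1973]
tcp_rot: [-0.0, 1.0, 0.0, 0.0]
force: [0.1, 0.3, -1.5]
grip_width: 0.0153
```

servo_tool(targets=[0,0,-2,0.14,0,0,0,-4,0.145,0,0,0,-6,0.145,0,0,0,-8,0.145,0,0,0,-9,0.145,0])

```text
clock: 15.1
position: [0.504, 0.3503, 0.1073]
tcp_rot: [-0.07, 0.998, -0.0, -0.001]
force: [0.3, 0.6, -1.4]
grip_width: 0.015
```

servo_tool(targets=[0,0,-1,0,0,0,0,-2,0,0,0,0,-3,0,0,0,0,-4,0,0,0,0,-5,0,0])

```text
clock: 15.72
position: [0.5047, 0.3508, 0.0582]
tcp_rot: [-0.07, 0.998, 0.0, 0.0]
force: [-1.8, -0.0, 3.8]
grip_width: 0.0152
```

servo_tool(targets=[0,0,-0.8,0,0,0,0,-1.6,0,0,0,0,-2.3,0,0,0,0,-2.7,0,0,0,0,-2.8,0,0])

```text
clock: 16.35
position: [0.5044, 0.3505, 0.03]
tcp_rot: [-0.07, 0.998, -0.0, -0.0]
force: [-2.4, 0.1, 2.3]
grip_width: 0.0151
```

servo_tool(targets=[0,0,-0.2,0,0,0,0,-0.2,0,0,0,0,-0.2,0,2.5,0,0,-0.2,0,4,0,0,0.2,0,5])

```text
clock: 16.98
position: [0.5043, 0.3504, 0.032]
tcp_rot: [-0.07, 0.998, -0.0, -0.0]
force: [-0.8, -0.4, 0.5]
grip_width: 0.05
```

servo_tool(targets=[0,0,1,0,5,0,0,4,0,5,0,0,9,0,5,0,0,14,0,5,0,0,19,0,4])

```text
clock: 17.6
position: [0.5043, 0.3505, 0.2249]
tcp_rot: [-0.07, 0.998, 0.0, 0.0]
force: [0.5, 0.2, -0.3]
grip_width: 0.0399
```

servo_tool(targets=[-1,-4,0,-0.17,4,-2,-8,0,-0.34,4,-3,-13,0,-0.5,4,-4,-18,0,-0.66,4,-5,-23,0,-0.82,4])

```text
clock: 18.23
position: [0.454, 0.1192, 0.2232]
tcp_rot: [0.336, 0.942, 0.0, 0.001]
force: [0.1, -0.3, 0.2]
grip_width: 0.0402
```

Run:
```python
from h import *
o=get_obs();print(o['clock'],o['position'],o['force'])
a=cam('side')['image'];b=cam('top')['image']
a=cv2.resize(a[230:350,130:280],(450,360),interpolation=3);b=cv2.resize(b[110:240,230:350],(332,360),interpolation=3)
cv2.imwrite('pics/s8.png',np.hstack([a,b])[:,:,::-1])
```

```text
18.225 [0.45399914 0.11917599 0.2231533 ] [ 0.09904196 -0.25463768  0.22658317]
```

View pics/s8.png

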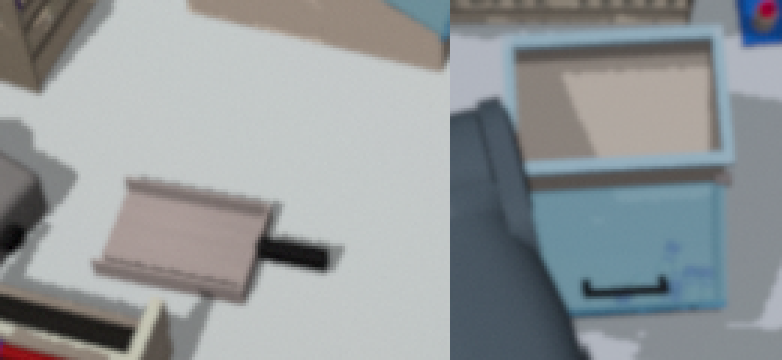

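The tray lies flat, empty and released. The hopper is empty and the caps show in the trough at right (670–710,245–290). Now the flap handle.

servo_tool(targets=[0.5,-4,0,-0.17,4,1,-8,-0.5,-0.34,4,1.4,-12,-1,-0.5,4,1.7,-15,-2,-0.66,4,1.8,-16.2,-3,-0.825,4])

```text
clock: 18.95
position: [0.473, -0.0426, 0.1927]
tcp_rot: [0.686, 0.728, 0.0, 0.0]
force: [0.2, 0.5, -0.1]
grip_width: 0.0401
```

Run:
```python
from h import *
o=get_obs();print(o['clock'],o['position'],o['force']);m=R.from_quat(o['tcp_rot']).as_matrix();print(np.arctan2(m[1,1],m[0,1]))
c=cam('side');p=proj(c,[.472,-.0425,.116]);print((p-[220,110])*4)
save(c,'s9.png',(220,110,350,250),4)
```

```text
18.95 [ 0.47299151 -0.04263729  0.19273343] [ 0.22584595  0.50473462 -0.09556935]
0.05993484101011754
[261.6 368. ]
```

View pics/s9.png

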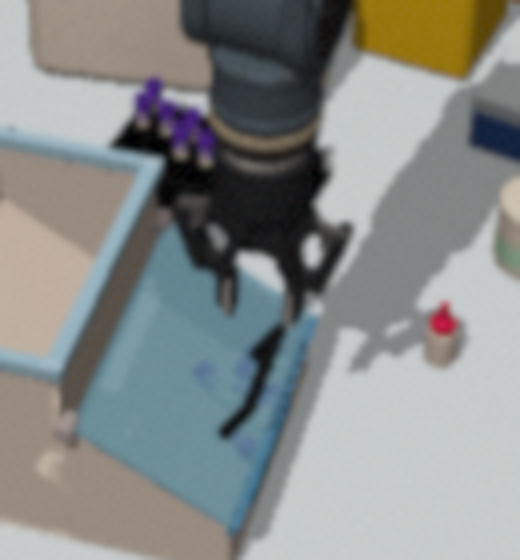

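The fingers stand over the handle bar, which runs from (272,342) to (228,432). The predicted handle point (262,368) lies on the bar, so I descend and close.

servo_tool(targets=[0,0,-2.5,0,4,0,0,-5,0,4,0,0,-6.5,0,4,0,0,-7.4,0,4,0,0,-7.4,0,3])

```text
clock: 19.62
position: [0.4725, -0.041, 0.1183]
tcp_rot: [0.683, 0.731, -0.0, -0.0]
force: [-0.1, 0.2, 0.4]
grip_width: 0.0299
```

servo_tool(targets=[0,0,0,0,2,0,0,0,0,1,0,0,0,0,0,0,0,0,0,0,0,0,0,0,0])

```text
clock: 20.25
position: [0.4687, -0.0415, 0.1186]
tcp_rot: [0.683, 0.73, -0.002, -0.002]
force: [-15.2, -0.8, 13.4]
grip_width: 0.0097
```

servo_tool(targets=[-0.5,0,0.95,0,0,-0.55,0,1.9,0,0,-0.45,0,3.5,0,0,-0.13,0,5.1,0,0,0.4,0.05,6.6,0,0])

```text
clock: 20.88
position: [0.4756, -0.041, 0.185]
tcp_rot: [0.683, 0.73, -0.001, -0.001]
force: [-3.1, -1.9, -2.1]
grip_width: 0.0096
```

servo_tool(targets=[0.7,0.05,1.45,0,0,1.4,0.1,2.4,0,0,1.95,0.15,3.2,0,0,2.8,0.2,4.15,0,0,3.65,0.25,4.9,0,0])

```text
clock: 21.5
position: [0.5084, -0.039, 0.2345]
tcp_rot: [0.684, 0.73, -0.003, -0.002]
force: [-22.3, -3.8, 16.8]
grip_width: 0.0099
```

servo_tool(targets=[0,0,0,0,0,0,0,0,0,0,0,0,0,0,0,0,0,0,0,0,0,0,0,0,0])

```text
clock: 22.12
position: [0.5086, -0.039, 0.2347]
tcp_rot: [0.684, 0.73, -0.003, -0.002]
force: [-21.9, -3.7, 18.2]
grip_width: 0.0096
```

Run:
```python
from h import *
o=get_obs();p=o['position'];print(o['clock'],p,o['force'],o['grip_width'])
for hx in(.589,.592):
  for dz in(0,.0026): print(hx,dz,8.85+np.degrees(np.arctan2(p[2]-dz-.135,(hx-p[0]))), np.hypot(p[2]-dz-.135,hx-p[0]))
c=cam('side')
a=.063;ex=np.array([np.cos(a),np.sin(a),0]);ey=np.array([-ex[1],ex[0],0]);O=np.array([.602,-.035,0])
def W(x,y,z):return O+x*ex+y*ey+np.array([0,0,z])
for th in(50,60,70):
  b=np.radians(th-30); print(th,[list((proj(c,W(-.01-.155*np.cos(b),s,.135+.155*np.sin(b)))-[190,90])*4) for s in(.122,-.122)])
save(c,'s10.png',(190,90,350,230),4)
```

```text
22.125 [ 0.50864478 -0.03902557  0.23472974] [-21.89626441  -3.6539027   18.16750515] 0.009589945642041393
0.589 0 59.990572332406806 0.12807413143669721
0.589 0.0026 59.24912014901287 0.12606009871280363
0.592 0 58.960748759387464 0.12997736140981536
0.592 0.0026 58.21432372887452 0.12799328038328872
50 [[np.float64(372.4000000000001), np.float64(501.6)], [np.float64(454.79999999999995), np.float64(286.79999999999995)]]
60 [[np.float64(357.5999999999999), np.float64(475.20000000000005)], [np.float64(442.0), np.float64(261.20000000000005)]]
70 [[np.float64(337.20000000000005), np.float64(449.20000000000005)], [np.float64(424.0), np.float64(236.0)]]
```

View pics/s10.png

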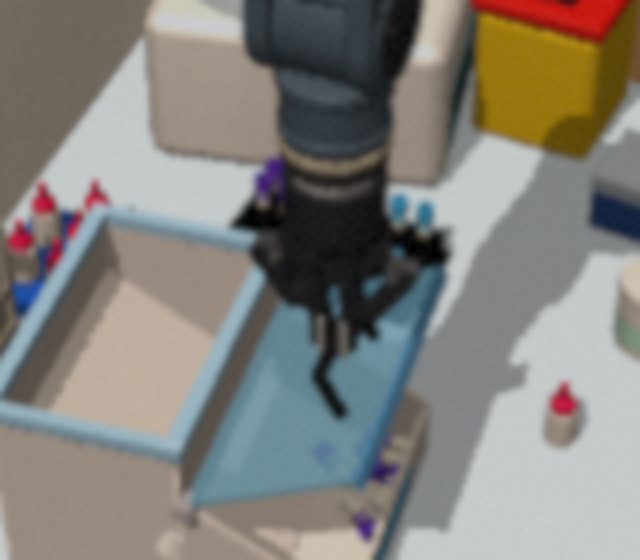

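The flap is open near 60°: its near front corner is at about (362,485) and the far one at (442,262), against 60° predictions of (358,475) and (442,261). The grip carries a radial load of about 28 N, so I relax it outward.

servo_tool(targets=[-0.2,0,0.15,0,0,-0.4,0,0.3,0,0,-0.4,0,0.3,0,0,-0.4,0,0.3,0,0,-0.4,0,0.3,0,0])

```text
clock: 22.8
position: [0.5094, -0.039, 0.236]
tcp_rot: [0.683, 0.73, -0.0, 0.0]
force: [3.7, -4.8, -10.2]
grip_width: 0.0096
```

Run:
```python
from h import *
F=[]
for i in range(4):
    o=get_obs();F.append(o['force']);c=cam('side')
p=o['position'];print(p,np.mean(F,0),o['grip_width'],o['ft_torque'])
# flap edge angle fit: crops to read corners
save(c,'s11.png',(225,140,315,230),6.5)
K=[(p[0],p[2])]
a=.063;ex=np.array([np.cos(a),np.sin(a),0]);ey=np.array([-ex[1],ex[0],0]);O=np.array([.602,-.035,0])
for th in(54,57,60,63,66):
  b=np.radians(th-30); n=np.array([np.sin(b),np.cos(b)])
  for off in (0,.006):
    x=-.01-.155*np.cos(b)+off*n[0]; z=.135+.155*np.sin(b)+off*n[1]
    print(th,off,[list(np.round((proj(c,O+x*ex+s*ey+[0,0,z])-[225,140])*6.5+2.8)) for s in(.122,-.122)])
b=0;print([list(np.round((proj(c,O-.01*ex+s*ey+[0,0,.138])-[225,140])*6.5+2.8)) for s in(.122,)])
```

```text
[ 0.50939171 -0.03895923  0.235944  ] [  3.30224247  -4.21493552 -10.59908882] 0.009369727836730866 [-0.89460087 -0.25922865 -0.12000188]
54 0 [[np.float64(372.0), np.float64(475.0)], [np.float64(507.0), np.float64(127.0)]]
54 0.006 [[np.float64(367.0), np.float64(466.0)], [np.float64(503.0), np.float64(118.0)]]
57 0 [[np.float64(365.0), np.float64(463.0)], [np.float64(501.0), np.float64(115.0)]]
57 0.006 [[np.float64(359.0), np.float64(453.0)], [np.float64(496.0), np.float64(106.0)]]
60 0 [[np.float64(356.0), np.float64(450.0)], [np.float64(494.0), np.float64(102.0)]]
60 0.006 [[np.float64(350.0), np.float64(440.0)], [np.float64(488.0), np.float64(93.0)]]
63 0 [[np.float64(347.0), np.float64(437.0)], [np.float64(486.0), np.float64(90.0)]]
63 0.006 [[np.float64(340.0), np.float64(428.0)], [np.float64(480.0), np.float64(81.0)]]
66 0 [[np.float64(338.0), np.float64(425.0)], [np.float64(477.0), np.float64(78.0)]]
66 0.006 [[np.float64(330.0), np.float64(416.0)], [np.float64(471.0), np.float64(68.0)]]
[[np.float64(78.0), np.float64(499.0)]]
```

The picture limit is reached, so I'll fit the flap's front edge in code, using the first (shut) side picture as the reference.

Run:
```python
from h import *
c=cam('side'); now=c['image'].astype(float)
shut=cv2.resize(cv2.imread('pics/side1.png'),(560,420),interpolation=cv2.INTER_AREA)[:,:,::-1].astype(float)
a=.063;ex=np.array([np.cos(a),np.sin(a),0]);ey=np.array([-ex[1],ex[0],0]);O=np.array([.602,-.035,0])
def prof(im,ths,off=.003,ss=np.linspace(.06,.112,14)):
  out=[]
  for th in ths:
    b=np.radians(th-30);x=-.01-.155*np.cos(b)+off*np.sin(b);z=.135+.155*np.sin(b)+off*np.cos(b)
    P=np.array([proj(c,O+x*ex+s*ey+[0,0,z]) for s in ss],np.float32)[None]
    v=cv2.remap(im.astype(np.float32),P[...,0],P[...,1],1)[0]; out.append((v[:,2]-v[:,0]).mean())
  return np.round(out)
t=np.arange(-16,17,1);p=prof(shut,t);print(*zip(t,p))
t=np.arange(44,75,1);p=prof(now,t);print(*zip(t,p))
```

```text
(np.int64(-16), np.float32(15.0)) (np.int64(-15), np.float32(18.0)) (np.int64(-14), np.float32(22.0)) (np.int64(-13), np.float32(26.0)) (np.int64(-12), np.float32(31.0)) (np.int64(-11), np.float32(37.0)) (np.int64(-10), np.float32(44.0)) (np.int64(-9), np.float32(51.0)) (np.int64(-8), np.float32(58.0)) (np.int64(-7), np.float32(63.0)) (np.int64(-6), np.float32(66.0)) (np.int64(-5), np.float32(68.0)) (np.int64(-4), np.float32(67.0)) (np.int64(-3), np.float32(65.0)) (np.int64(-2), np.float32(60.0)) (np.int64(-1), np.float32(55.0)) (np.int64(0), np.float32(49.0)) (np.int64(1), np.float32(43.0)) (np.int64(2), np.float32(37.0)) (np.int64(3), np.float32(30.0)) (np.int64(4), np.float32(25.0)) (np.int64(5), np.float32(20.0)) (np.int64(6), np.float32(17.0)) (np.int64(7), np.float32(14.0)) (np.int64(8), np.float32(12.0)) (np.int64(9), np.float32(10.0)) (np.int64(10), np.float32(8.0)) (np.int64(11), np.float32(8.0)) (np.int64(12), np.float32(7.0)) (np.int64(13), np.float32(6.0)) (np.int64(14), np.float32(6.0)) (np.int64(15), np.float32(6.0)) (np.int64(16), np.float32(5.0))
(np.int64(44), np.flo
[... 301 characters left out ...]
(10.0)) (np.int64(54), np.float32(19.0)) (np.int64(55), np.float32(28.0)) (np.int64(56), np.float32(39.0)) (np.int64(57), np.float32(49.0)) (np.int64(58), np.float32(56.0)) (np.int64(59), np.float32(63.0)) (np.int64(60), np.float32(68.0)) (np.int64(61), np.float32(69.0)) (np.int64(62), np.float32(65.0)) (np.int64(63), np.float32(58.0)) (np.int64(64), np.float32(51.0)) (np.int64(65), np.float32(47.0)) (np.int64(66), np.float32(46.0)) (np.int64(67), np.float32(45.0)) (np.int64(68), np.float32(46.0)) (np.int64(69), np.float32(45.0)) (np.int64(70), np.float32(45.0)) (np.int64(71), np.float32(44.0)) (np.int64(72), np.float32(41.0)) (np.int64(73), np.float32(38.0)) (np.int64(74), np.float32(35.0))
```

servo_tool(targets=[0.15,0,0,0,0,0.15,0,0,0,0,0.15,0,0,0,0,0.15,0,0,0,0,0.15,0,0,0,0])

```text
clock: 23.68
position: [0.5098, -0.0389, 0.2362]
tcp_rot: [0.684, 0.73, -0.001, -0.0]
force: [-2.9, -5.5, -6.0]
grip_width: 0.0093
```

Run:
```python
from h import *
for i in range(2):
    o=get_obs();print(o['clock'],o['position'],o['force'],o['grip_width'],np.abs(o['qvel']).max()); c=cam('side'); c=cam('top')
p=o['position'];print('chord angle',2*np.degrees(np.arcsin(np.hypot(p[0]-.4685,p[2]-.1186)/.247)))
hand_in()
```

```text
23.675 [ 0.50976835 -0.03893751  0.23618327] [-2.86676307 -5.51705259 -6.0137227 ] 0.00930458801628397 0.002432460262291098
23.775 [ 0.50974325 -0.03891436  0.2361504 ] [-2.56243885 -5.73484277 -5.00478551] 0.009554293241539268 0.0016782838641585913
chord angle 60.57709464925325
the job is handed in; nothing more can be done
```

I handed the job in at about 24 s, with the tubes poured, the tray put back and the gripper still holding the flap open at about 60 degrees.

- **Pouring:** With the flap shut, I tilted the tray by resting its grip end on the hopper's left rim and lowering the pads. I then jogged it inside the hopper until the tubes slid out. Afterwards the tray and hopper looked empty, purple caps showed in the trough, and the weight on the wrist fell by about 0.85 N (six tubes weigh about 0.7 N). I did not count all six tubes one by one.
- **Tray:** It is back on the bench near its old spot, flat, empty and released. I saw this in a picture.
- **Flap angle:** The checks disagreed slightly. The travel of the handle gave about 60.5 degrees, the edge seen in the image about 59.5, and the hinge geometry 58 to 60. I did not use the shut-flap picture as a reference because its edge was unclear. The hold was steady, with small forces (about 8 N) and almost no joint motion.
- **Forces to know about:** While tilting, the tray's nose met the sloping hopper floor and the wrist briefly read about 55 N, under its 120 N limit. I judged that to be the tray, not the gripper body, touching the dispenser, and backed off at once. A radial load of about 28 N on the flap handle was also relaxed before handing in.

I saw no other object on the bench moved in the pictures, though I did not check them all at the end.

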